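# Slide a glass test coupon under the viewer's spring clip

### The arm

A 7-joint arm with a two-finger parallel gripper is mounted at the origin on the work surface. World frame = base frame: x ahead of the robot, y to its left, z up, the work surface at z = 0. Lengths are in m, angles in rad, forces in N, time in s.
With the tool pointing down it reaches from about 0.35 to 0.9 m from the base axis. Payload 8.1 kg.
Tool frame: the origin (TCP) lies at the very end of the fingers, on their centre line; the grasp point (between the pads) lies 19 mm behind it (arm.tcp_to_grasp is the z of the grasp point in the tool frame, in m); z points along the fingers, y is the line along which they close (so a half turn about z gives the same grasp; the last joint's range is limited). The gripper opens to 92 mm and grips with 3 to 60 N. Pads are 19 mm wide; open, the fingers measure 130 mm over their backs; the gripper's body (75 mm by 190 mm) begins 47 mm behind the grasp point.
Start: joints at [1.094, 0.434, 0.025, 1.573, -0.012, 1.134, -0.075], TCP at [0.228, -0.582, 0.227] pointing down, gripper open.
Joint ranges: [-2.62, 2.62], [-0.44, 2.09], [-1.27, 1.32], [0.08, 2.57], [-1.32, 4.46], [0.12, 2], [-2.74, 2.74]. Speed limits (rad/s): [2.22, 2.22, 3.01, 3.01, 3.14, 3.14, 3.14].

### API

Orientations are given as a rotation vector (axis times angle).
In Python, from cell import readout, vision, sign_off, arm gives the robot as it stands. The module is installed in compiled form; this text tells all that it offers.
- The arm moves only by the shell command python3 -m creep 'ROWS' [FORCE]. ROWS is JSON, a list of rows, each a list of 5 numbers: the shift along the tool's x, y, z in units of 4 cm (1.0 is 4 cm), then the turn about the tool's z in units of 4 degrees (1.0 is 4 degrees), then the opening, from 0 (shut) to 1 (fully open). A call has 1 to 12 rows; each row shifts and turns the commanded pose from where the row before left it, along the tool's axes as they then stand; what a row does not reach is not made up. A row lasts 1/8 s, in which the tool goes at most 62.5 mm and 10.7 degrees, less where a joint would pass 70% of its speed; a pose out of reach is approached as far as the arm can. A call with a number of a shift or a turn outside -1 to 1 is refused whole. A call with a gripper value outside its range is refused whole. The fingers move at their own pace and stop on an object; FORCE is the grip in N (left out, the last holds). Time passes only in rows, so rows that do not move let the fingers close. It gives the time, the measured TCP pose, the force, the opening and the grip force at its end, in the units of the state.
- readout.observe(): the state, without advancing time (a new reading comes with each control period).
- vision.get_image(name): name is "scene" or "top" or "wrist"; returns a dict with "pixels" (480x640x3 uint8, blue, green, red), "z_map" (480x640 float32, m along the optical axis (not along the pixel's ray), 0 where there is no reading), "camera_matrix" (3x3 intrinsics, pixels), "position" and "rotation" of the camera in the world. Camera axes: x right, y up, looking along -z (the intrinsics and any distortion apply to the point x, -y, -z); pixel columns grow to the right and rows downward; lengths in m; the calibration is good to about 2 mm. A picture is of the moment at which its call begins.
- sign_off(): hands the job in; it is judged then, once.
The state is a dict: "clock": time; "joints": joint angles; "dq": joint speeds; "joint_efforts": joint torques, N m; "position": TCP position; "ee_rot": TCP orientation; "force": force on the tool from outside, world axes, zero at the start; "ft_torque": the same for the moment, N m; "width": opening from 0.0 (shut) to 1.0 (fully open); "gripper_force": force on a finger pad.
Only numpy, scipy, OpenCV 4.12 (cv2) and the standard library are available. Lean on these libraries where they do the work, as an engineer would, in place of code of your own. Each camera call takes 0.05 s, during which the arm holds its last target. There are 200 camera calls.

### The job

Without gripping or lifting anything, load the glass coupon that lies in the lane of the strain viewer: press the clip's long thumb plate down with one fingertip so that its foot lifts, and while holding it down push the coupon with the other fingertip along the lane, beneath the foot, fully home against the end stop. Only then let the clip spring down onto the coupon and move clear. Leave everything else on the bench where it is.

Things in the scene. Friction and masses are not known exactly. Their poses are not given: they have to be found in the camera images.
- viewer: Grey strain viewer fixed to the table (all sizes mm). Origin: on the table under the lane. x runs along the lane in the pushing direction, y across to the thumb plate's side, z up. Deck 30 above the table, x -115 to 85, y -40 to 36. Lane centred on y = 0, 43 wide between rails 6 high and 6 thick. The base under the plate (y 36 to 82) is only 12 high.
- coupon: The glass coupon to load: flat amber glass plate 60 long (its x, along the lane) x 40 wide x 8 thick. Origin: centre of its underside. It starts flat on the deck in the lane, about a degree askew, its front edge 10 to 35 mm short of the clip's foot. Fully home, its centre is at viewer x = 20, y about 0.
- clip (a joint): Hinge angle of the spring clip, rad: 0 at rest (foot 2 mm above the deck, so it blocks the coupon); 0.40 with the plate fully down (firm stop, foot 14 mm above the deck); about 0.19 with the foot resting on the coupon. It takes about 6 N on the middle of the plate to start, 8 N fully down, and springs back by itself.
- clip_plate (a point): Centre of the thumb plate's top face; moves with the clip. Plate 100 x 28 mm, viewer x -98 to 2. Fully down it is level, y 42 to 70, its top 3 mm above the deck, so one fingertip on it and one in the lane can be at equal height. At rest it slopes up outwards at 0.4 rad, outer edge 19 mm above the deck. It can be pressed anywhere along its length; a fingertip may slide along it.
- clip_hinge (a point): On the clip's hinge rod (parallel to viewer x, at y = 32 mm, 14 mm above the deck), at viewer x = 0. The rod is carried by two posts 18 mm high above the deck at viewer x = -106 and 48 mm, y 28 to 38 mm.
- clip_foot (a point): Underside of the clip's foot, a round steel bar 15 mm long (viewer x 20 to 35) and 10 mm thick, over the middle of the lane at the end of an arm from the hinge rod. Moves with the clip.
- end_stop (a point): On the deck at the middle of the end stop's face, viewer x = 50 mm, y = 0: a bar across the lane, 14 mm high. The lane's rails run from viewer x = -100 to 50 mm; its other end is open.
- spare_coupon: Spare amber glass coupon, 60 x 40 x 8, lying on the table, not used. Sizes in mm; origin at the underside.
- disc: Amber glass disc, 54 across, 10 high, lying on the table, not used. Sizes in mm; origin at the underside.
- frit_jar: Capped jar, 52 across, 65 high, not used. Sizes in mm; origin at the underside.
- tweezers: Steel tweezers lying flat, 160 long, 26 wide, 6 high, not used. Sizes in mm; origin at the underside.
- jacks: Dark steel glassblower's jacks lying flat, about 240 long, 53 wide, 9 high, not used. Sizes in mm; origin at the underside.
- wood_block: Wooden shaping block, 100 x 60 x 50 high, not used. Sizes in mm; origin at the underside.
- steel_cup: Open steel cup, 80 across, 85 high, not used. Sizes in mm; origin at the underside.

How it is judged:
On the way, in this order (a step that is already met when the one before it is completed fails the run):
1. the clip is held open while the coupon is still in front of its foot (value of joint clip above 0.2 rad and contact force between the fingers and viewer above 1 N and x of coupon in the frame of viewer below -0.004 m), for 0.1 s.
2. the coupon has been pushed home against the end stop while the clip is still held open (value of joint clip above 0.2 rad and contact force between the fingers and viewer above 1 N and x of coupon in the frame of viewer between 0.016 and 0.024 m), for 0.1 s.
At the end, for the whole second after the job is handed in: The coupon lies flat in the lane within 4 mm of fully home against the end stop, the released clip's foot rests on it with its spring force, and it is at rest (x of coupon in the frame of viewer between 0.016 and 0.024 m and y of coupon in the frame of viewer between -0.004 and 0.004 m and z of coupon in the frame of viewer between 0.028 and 0.032 m and angle between the x axis of coupon and the x axis of viewer, either way round below 0.08 rad and value of joint clip between 0.12 and 0.24 rad and contact force between coupon and viewer above 3 N and linear speed of coupon below 0.01 m/s); the robot touches nothing.
It fails at once if the coupon is lifted (more than 6 mm) or tipped (z of coupon in the frame of viewer above 0.036 m or angle between coupon's own z axis and vertical above 0.2 rad).
It fails at once if a bystander is moved more than 15 mm (distance of any of spare_coupon, disc, frit_jar, tweezers, jacks, wood_block, steel_cup from where it was at the start of the episode above 0.015 m).
It also fails if it takes over 35 s, if anything falls off the work surface, if the arm or the gripper's body presses on something with over 40 N, if the wrist force passes 120 N, or if a joint passes its speed limit or range.

## Working session

There is one attempt and no reset: what is moved stays moved. The work goes in short steps, Python scripts to look and compute and a shell command to move; the robot and the scene stay as the last step left them, time stands still between calls to the robot, and variables do not carry over. Pictures are saved under pics/ and viewed, at most 10 in all, crops included, and the job is handed in when it is done.

```bash
mkdir -p pics; python3 - <<'E'
from cell import readout, vision
import cv2, numpy as np
s=readout.observe(); print(s)
for n in("top","scene"):
    d=vision.get_image(n); cv2.imwrite(f"pics/{n}0.png",d["pixels"]); np.savez(f"{n}0.npz",**d)
    print(n,d["camera_matrix"],d["position"],d["rotation"], [k for k in d])
E
```

```text
{'clock': 0.0, 'joints': array([ 1.09438958,  0.43524259,  0.02497583,  1.57412001, -0.01163065,
        1.1339803 , -0.07511947]), 'dq': array([-0.00013788,  0.00041269, -0.00096813, -0.00125349,  0.00014761,
       -0.0001028 , -0.00077503]), 'joint_efforts': array([ 8.62881025e-04, -6.67851806e+01,  9.84879434e-01, -3.14460647e+01,
       -6.07503927e-02,  4.30649542e-02,  1.80182160e-04]), 'position': array([ 0.22798995, -0.58137359,  0.22592395]), 'ee_rot': array([-3.08538689e+00, -5.83311357e-01,  6.51176825e-04]), 'force': array([-0.58350117, -0.42365728, -0.47160411]), 'ft_torque': array([-0.01996205, -0.01177841,  0.05846299]), 'gripper_force': 0.0, 'width': 1.0034147157637545}
top [[621.55694343   0.         324.08650139]
 [  0.         621.55694343 231.10689616]
 [  0.           0.           1.        ]] [0.3946359  0.13913375 1.23897752] [ 0.13985155 -0.12256294 -1.55606393] ['pixels', 'z_map', 'camera_matrix', 'position', 'rotation']
scene [[477.78165229   0.         322.8959492 ]
 [  0.         477.78165229 229.66124896]
 [  0.           0.           1.        ]] [ 1.20493823 -0.11115759  0.73745814] [0.65897241 0.44237586 1.10022705] ['pixels', 'z_map', 'camera_matrix', 'position', 'rotation']
```

View pics/top0.png

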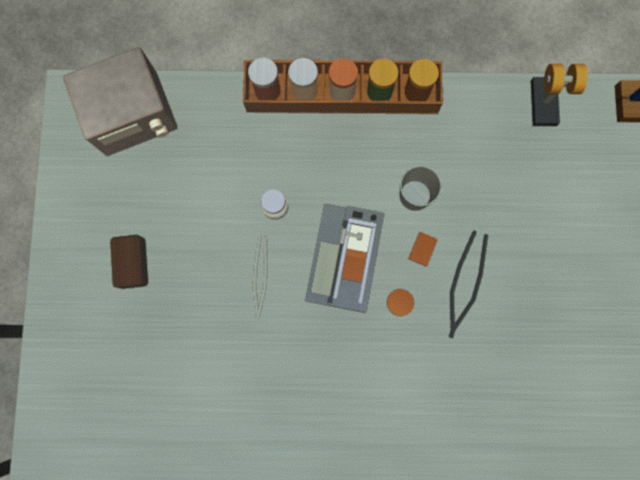

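View pics/scene0.png

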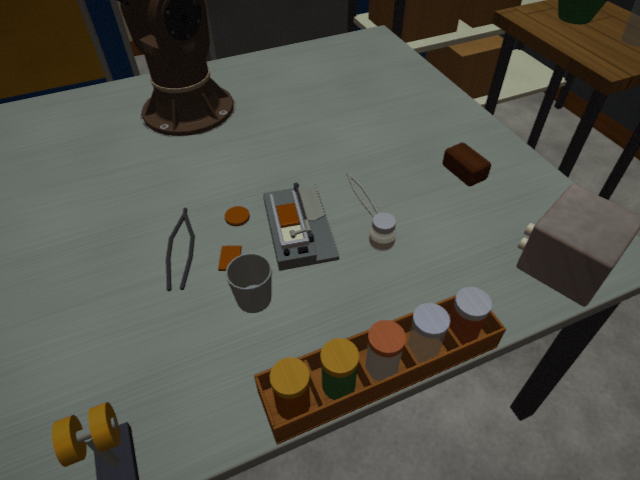

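The top view shows the viewer at about (345,258) with its lane pointing up the image. The coupon is at (355,266), the plate on the left at (326,268), and the cup at (420,188) is close to the lane's far right. The scene view agrees.

```bash
cat > h.py <<'E'
import numpy as np, cv2
from scipy.spatial.transform import Rotation as R
def ray(d,uv):
    K=d["camera_matrix"]; uv=np.atleast_2d(uv).astype(float)
    c=np.c_[(uv[:,0]-K[0,2])/K[0,0],-(uv[:,1]-K[1,2])/K[1,1],-np.ones(len(uv))]
    return R.from_rotvec(d["rotation"]).apply(c)
def onplane(d,uv,z):
    r=ray(d,uv); p=d["position"]; return p+r*((z-p[2])/r[:,2])[:,None]
def cloud(d):
    v,u=np.mgrid[:480,:640]; uv=np.c_[u.ravel(),v.ravel()]
    return (d["position"]+ray(d,uv)*d["z_map"].reshape(-1,1)).reshape(480,640,3)
def amber(d):
    h=cv2.cvtColor(d["pixels"],cv2.COLOR_BGR2HSV); return cv2.inRange(h,(3,150,80),(18,255,255))
E
python3 - <<'E'
from h import *
d=dict(np.load("top0.npz")); P=cloud(d)
print("table z",np.median(P[330:400,200:400,2]))
roi=np.zeros((480,640),bool); roi[190:325,295:395]=1
m=roi&(P[...,2]>0.006)
def rect(m,z,name):
    cs,_=cv2.findContours(m.astype(np.uint8),0,cv2.CHAIN_APPROX_NONE); c=max(cs,key=cv2.contourArea)[:,0]
    w=onplane(d,c,z)[:,:2].astype(np.float32); r=cv2.minAreaRect(w*1000); print(name,r,cv2.boxPoints(r).round(1).tolist())
rect(m,0.012,"base+deck"); rect(roi&(P[...,2]>0.022),0.03,"deck")
a=amber(d)>0
rect(a&roi,0.038,"coupon")
for n,b in(("spare",(225,275,405,445)),("disc",(285,320,380,420))):
    q=np.zeros_like(roi);q[b[0]:b[1],b[2]:b[3]]=1; rect(a&q,0.008,n)
cv2.imwrite("pics/crop.png",cv2.resize(d["pixels"][190:325,290:450],None,fx=4.5,fy=4.4,interpolation=2))
z=P[190:325:6,295:395:5,2]*1000
np.set_printoptions(linewidth=200); print(z.astype(int))
E
```

```text
table z -3.9202804008819925e-05
base+deck ((550.519775390625, 110.72162628173828), (125.11518096923828, 205.73382568359375), 79.79961395263672) [[438.20001220703125, 67.4000015258789], [640.7000122070312, 30.899999618530273], [662.7999877929688, 154.10000610351562], [460.3999938964844, 190.5]]
deck ((548.7930297851562, 106.74565887451172), (114.7916259765625, 200.54623413085938), 79.52052307128906) [[439.79998779296875, 68.5], [637.0, 32.099998474121094], [657.7999877929688, 144.89999389648438], [460.6000061035156, 181.39999389648438]]
coupon ((531.1630249023438, 95.44088745117188), (36.508811950683594, 56.0063362121582), 79.51930236816406) [[500.29998779296875, 82.5999984741211], [555.4000244140625, 72.4000015258789], [562.0, 108.30000305175781], [506.8999938964844, 118.5]]
spare ((569.0430908203125, -43.17449951171875), (36.391151428222656, 56.64186096191406), 67.64446258544922) [[535.9000244140625, -49.20000076293945], [588.2999877929688, -70.80000305175781], [602.2000122070312, -37.099998474121094], [549.7999877929688, -15.600000381469727]]
disc ((462.54876708984375, 2.8561611175
[... 1908 characters left out ...]
   48   40   36   40   28   31   26   28   31   28   25   29    1   -1    0   -2]
 [   0    0   -2   11   42   44   39   43   37   29   28   30   29   28   31    0   -1    1   -1    0]
 [   0   -1    1   14   14   13    9   48   36   29   27   31   33   35   27    2    0    1    2    8]
 [   0   -2   -3    6   -2    2    7   31   27   27   29   30   31   27   32   -4    3    0    0   12]
 [   2    0    1    0    0   -2   -2    0   -3    6    0   -4   32   24   33    3    2   -1    0   12]
 [  -1   -2   -4    3    1    1   -2    0    1   -1    3    0   -3    2    0    1    2    0   -2    3]
 [   0    0   -1   -3    2    0    0    1    2    0    3    1    1   -3    0    0    3   -1   -2    0]]
```

View pics/crop.png

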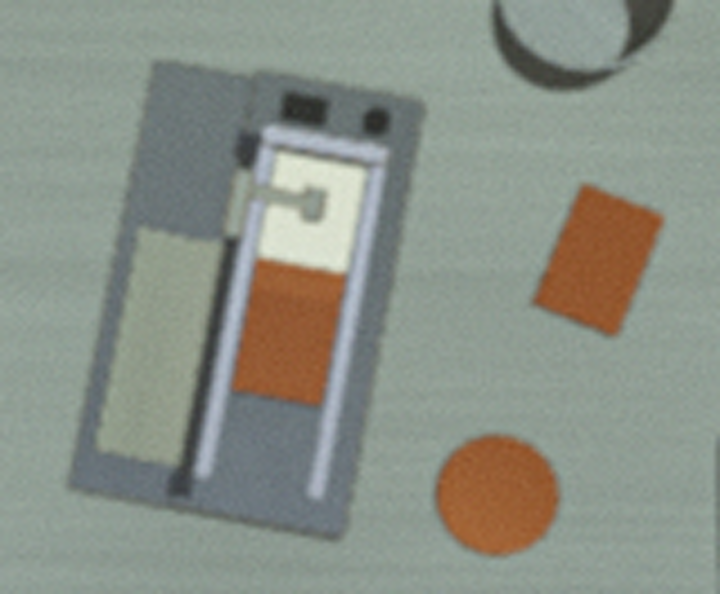

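```bash
cat >> h.py <<'E'
def vpose():
    V=np.load("V.npy"); return V[:2],V[2]
def toview(p):
    t,a=vpose(); c,s=np.cos(a),np.sin(a); q=(np.atleast_2d(p)[:,:2]-t); return q@np.array([[c,-s],[s,c]])
def toworld(q):
    t,a=vpose(); c,s=np.cos(a),np.sin(a); return t+np.atleast_2d(q)@np.array([[c,s],[-s,c]])
def go(s,target,z):   # move to viewer-frame xy, world z, with tool x along viewer x
    Rt=R.from_rotvec(s["ee_rot"]); D=np.r_[toworld(target)[0],z]-s["position"]; M=Rt.as_matrix()
    yaw=np.arctan2(M[1,0],M[0,0]); V=vpose()[1]
    print("now view xy mm",(toview(s["position"])*1e3).round(1),"z",round(s["position"][2]*1e3,1),"yaw err deg",np.degrees(yaw-V).round(2),
      "turn units",(np.degrees(yaw-V)/4).round(2),"shift units",(Rt.inv().apply(D)/.04).round(2),"tilt",np.round(M[:,2],3))
E
python3 - <<'E'
from h import *
from cell import readout
d=dict(np.load("top0.npz"))
c=np.array([[425,103],[342,540],[153,62],[70,488]])/[4.5,4.4]+[290,190]-0.5
w=np.r_[onplane(d,c[:2],.03),onplane(d,c[2:],.012)][:,:2]
v=np.array([[85,-40],[-115,-40],[85,82],[-115,82]])/1e3
v0=v-v.mean(0);w0=w-w.mean(0)
a=np.arctan2((v0[:,0]*w0[:,1]-v0[:,1]*w0[:,0]).sum(),(v0*w0).sum())
Rm=np.array([[np.cos(a),-np.sin(a)],[np.sin(a),np.cos(a)]]); t=w.mean(0)-Rm@v.mean(0)
np.save("V.npy",np.r_[t,a]); print(t,np.degrees(a)); print("resid mm",(toview(w)-v)*1e3)
print("coupon view",toview([[.5312,.0954]])*1e3, "start",toworld([[-.092,.028]]))
s=readout.observe(); go(s,[-.092,.028],.2)
E
```

```text
[0.56071172 0.08990026] -10.289235643448647
resid mm [[-0.71328133  0.06749856]
 [ 0.31472     0.95032319]
 [-0.93435195  0.17562385]
 [ 1.33291328 -1.1934456 ]]
coupon view [[-30.01947995   0.13999011]] start [[0.47519249 0.13388278]]
now view xy mm [[-207.4 -720. ]] z 226.0 yaw err deg 31.7 turn units 7.93 shift units [ 12.28 -14.39   0.67] tilt [-0.001  0.001 -1.   ]
```

```bash
python3 -m creep '[[0.6,-1,0,1,0.4],[0.6,-1,0,1,0.4],[0.6,-1,0,1,0.4],[0.6,-1,0,1,0.4],[0.6,-1,0,1,0.4],[0.6,-1,0,1,0.4],[0.6,-1,0,1,0.4],[0.6,-1,0,0.9,0.4],[0,-1,0,0,0.4],[0,-1,0,0,0.4]]'; python3 -c "
from h import *
from cell import readout
go(readout.observe(),[-.088,.028],.16)"
```

```text
clock: 1.35
position: [0.3896, -0.1639, 0.2265]
ee_rot: [-3.129, 0.278, 0.001]
force: [1.2, 0.3, -0.2]
width: 0.4
gripper_force: 0.0
now view xy mm [[-123.  -280.3]] z 226.5 yaw err deg 0.12 turn units 0.03 shift units [ 0.89 -7.71  1.66] tilt [-0.  0. -1.]
```

```bash
python3 -m creep '[[0.1,-1,0,0,0.4],[0.1,-1,0,0,0.4],[0.1,-1,0,0,0.4],[0.1,-1,0,0,0.4],[0.1,-1,0,0,0.4],[0.1,-1,0.4,0,0.4],[0.1,-1,0.5,0,0.4],[0.1,-0.7,0.5,0,0.4],[0,0,0.2,0,0.4],[0,0,0,0,0.4]]'; python3 - <<'E'
from h import *
from cell import readout,vision
s=readout.observe(); go(s,[-.088,.028],.11); print(s["width"])
for n in ("top","wrist"):
    d=vision.get_image(n); np.savez(n+"1.npz",**d); print(n,d["position"],d["rotation"])
    cv2.imwrite(f"pics/{n}1.png",d["pixels"] if n=="wrist" else cv2.resize(d["pixels"][190:325,290:450],None,fx=4.5,fy=4.4,interpolation=2))
E
```

```text
clock: 2.6
position: [0.4748, 0.1312, 0.162]
ee_rot: [3.128, -0.279, -0.003]
force: [-0.9, -0.4, -0.3]
width: 0.399
gripper_force: 0.0
now view xy mm [[-91.9  25.3]] z 162.0 yaw err deg 0.09 turn units 0.02 shift units [ 0.1  -0.07  1.3 ] tilt [-0.002 -0.001 -1.   ]
0.3989380101047567
top [0.3946359  0.13913375 1.23897752] [ 0.13985155 -0.12256294 -1.55606393]
wrist [0.55620795 0.11597778 0.32066924] [-0.22614808  0.27054579 -1.73483484]
```

View pics/wrist1.png

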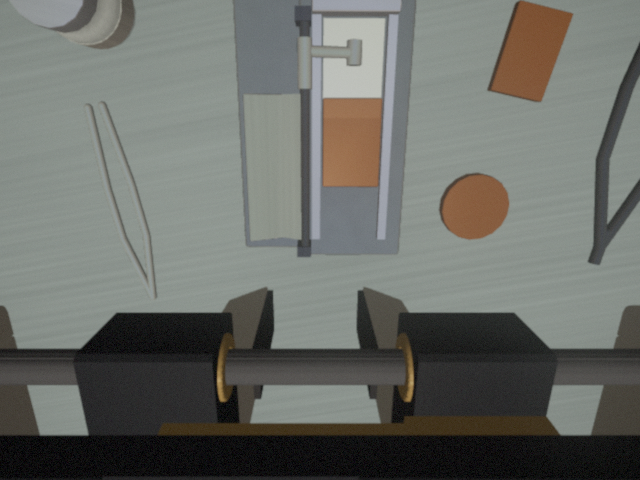

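```bash
python3 - <<'E'
from h import *
d=dict(np.load("wrist1.npz"))
for n,uv,z in (("coupon rear corners",[[323,187],[379,187]],.038),("coupon front",[[323,98],[382,98]],.038),("rail ends outer L,R",[[311,239],[388,239]],.036),
 ("base corner (-115,82)",[[247,246]],.012),("deck corner (-115,-40)",[[399,253]],.03),("foot bar",[[354,40],[354,65]],.042),("post -106",[[304,250]],.048),("stop face",[[353,14]],.044)):
    print(n,(toview(onplane(d,uv,z))*1e3).round(1).tolist())
a=onplane(d,[[273,290],[273,395],[357,290],[357,395],[222,310],[405,310]],.162); print("tips",(toview(a)*1e3).round(1).tolist())
E
```

```text
coupon rear corners [[-59.7, 19.0], [-59.7, -21.1]]
coupon front [[0.3, 19.4], [0.3, -20.1]]
rail ends outer L,R [[-99.4, 27.7], [-99.4, -30.1]]
base corner (-115,82) [[-113.0, 80.4]]
deck corner (-115,-40) [[-112.7, -40.4]]
foot bar [[34.8, 0.0], [20.2, -0.4]]
post -106 [[-104.0, 32.7]]
stop face [[49.0, 1.3]]
tips [[-82.8, 43.1], [-137.7, 44.9], [-82.8, 6.5], [-137.7, 4.7], [-92.5, 66.0], [-92.5, -15.1]]
```

```bash
python3 -m creep '[[0.2,-0.07,0.5,0,0.4],[0,0,0.7,0,0.4],[0,0,0.7,0,0.4],[0,0,0.5,0,0.4],[0,0,0.3,0,0.4],[0,0,0,0,0.4],[0,0,0,0,0.4]]'; python3 -c "
from h import *
from cell import readout
go(readout.observe(),[-.083,.028],.035)"
```

```text
clock: 3.58
position: [0.4845, 0.1335, 0.0556]
ee_rot: [-3.129, 0.279, -0.002]
force: [0.3, -0.2, -0.3]
width: 0.405
gripper_force: 0.0
now view xy mm [[-82.7  29.3]] z 55.6 yaw err deg 0.08 turn units 0.02 shift units [-0.01  0.03  0.51] tilt [ 0.001  0.    -1.   ]
```

```bash
python3 -m creep '[[0,0.03,0.15,0,0.4],[0,0,0.15,0,0.4],[0,0,0.1,0,0.4],[0,0,0.1,0,0.4],[0,0,0.03,0,0.4],[0,0,0,0,0.4],[0,0,0,0,0.4]]'; python3 - <<'E'
from h import *
from cell import readout,vision
go(readout.observe(),[-.083,.028],.034)
d=vision.get_image("wrist"); np.savez("w2.npz",**d); cv2.imwrite("pics/w2.png",d["pixels"])
E
```

```text
clock: 4.45
position: [0.4835, 0.1306, 0.0341]
ee_rot: [3.127, -0.281, -0.0]
force: [-4.2, -6.9, 17.5]
width: 0.404
gripper_force: 8.8
now view xy mm [[-83.3  26.2]] z 34.1 yaw err deg 0.03 turn units 0.01 shift units [ 0.01 -0.04  0.  ] tilt [-0.    -0.002 -1.   ]
```

View pics/w2.png

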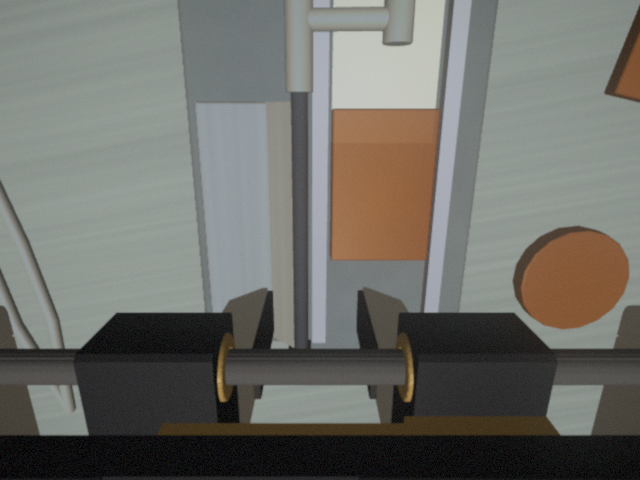

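The plate is level, and the foot is raised at about (397,25). The coupon's rear edge is at row 260, ahead of the lane finger. Next I push.

```bash
python3 -m creep '[[0.15,0,-0.01,0,0.4],[0.15,0,0,0,0.4],[0.12,0,0,0,0.4],[0.12,0,0,0,0.4],[0.12,0,0,0,0.4],[0.12,0,0,0,0.4],[0.12,0,0,0,0.4],[0.12,0,0,0,0.4],[0.12,0,0,0,0.4],[0,0,0,0,0.4]]'; python3 - <<'E'
from h import *
from cell import readout,vision
go(readout.observe(),[-.0195,.027],.034)
d=vision.get_image("wrist"); np.savez("w3.npz",**d); cv2.imwrite("pics/w3.png",d["pixels"])
E
```

```text
clock: 5.75
position: [0.5272, 0.1246, 0.034]
ee_rot: [3.129, -0.277, -0.004]
force: [-7.3, 0.9, 11.6]
width: 0.398
gripper_force: 5.8
now view xy mm [[-39.2  28.2]] z 34.0 yaw err deg 0.16 turn units 0.04 shift units [ 0.49  0.03 -0.  ] tilt [-0.002 -0.    -1.   ]
```

View pics/w3.png

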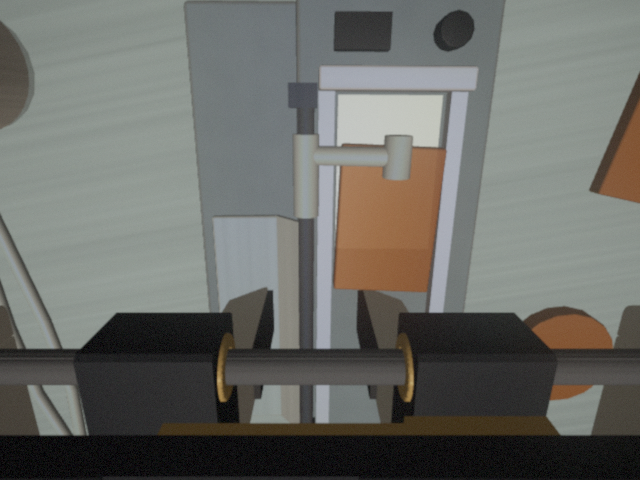

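The coupon's front edge (row 146) is already under the raised foot at (397,157), and it is slightly askew against the rail. I keep pushing, about 20 mm more.

```bash
python3 -m creep '[[0.1,0,0,0,0.4],[0.1,0,0,0,0.4],[0.1,0,0,0,0.4],[0.08,0,0,0,0.4],[0.06,0,0,0,0.4],[0.05,0,0,0,0.4],[0.04,0,0,0,0.4],[0,0,0,0,0.4]]'; python3 - <<'E'
from h import *
from cell import readout,vision
go(readout.observe(),[-.0195,.027],.034)
d=vision.get_image("wrist"); np.savez("w4.npz",**d); cv2.imwrite("pics/w4.png",d["pixels"])
E
```

```text
clock: 6.8
position: [0.5463, 0.1212, 0.0338]
ee_rot: [3.128, -0.276, -0.008]
force: [-12.3, 0.8, 14.2]
width: 0.399
gripper_force: 8.1
now view xy mm [[-19.8  28.2]] z 33.8 yaw err deg 0.19 turn units 0.05 shift units [ 0.01  0.03 -0.01] tilt [-0.005 -0.001 -1.   ]
```

View pics/w4.png

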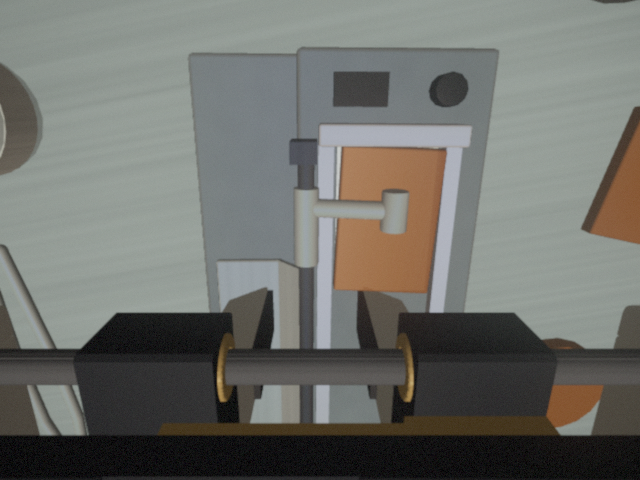

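The coupon's front edge (row 147) is at the stop face, with the foot still raised over it. I give it a small seating push, back off in x, then lift.

```bash
python3 -m creep '[[0.04,0,0,0,0.4],[0,0,0,0,0.4],[0,0,0,0,0.4]]'; python3 -m creep '[[-0.1,0,0,0,0.4],[-0.1,0,0,0,0.4],[-0.05,0,0,0,0.4],[0,0,-0.08,0,0.4],[0,0,-0.08,0,0.4],[0,0,-0.1,0,0.4],[0,0,-0.15,0,0.4],[0,0,-0.3,0,0.4],[0,0,-0.6,0,0.4],[0,0,-0.8,0,0.4],[0,0,-0.6,0,0.4],[0,0,0,0,0.4]]'; python3 - <<'E'
from h import *
from cell import readout,vision
go(readout.observe(),[-.0195,.027],.15)
d=vision.get_image("wrist"); np.savez("w5.npz",**d); cv2.imwrite("pics/w5.png",d["pixels"])
m=amber(d); cs,_=cv2.findContours(m,0,2)
for c in cs:
    if cv2.contourArea(c)>1500:
        h=cv2.convexHull(c)[:,0]; r=cv2.minAreaRect((toview(onplane(d,h,.038))*1e3).astype(np.float32)); print(r)
E
```

```text
clock: 7.22
position: [0.5466, 0.1211, 0.0336]
ee_rot: [3.128, -0.276, -0.011]
force: [-16.1, 1.0, 17.1]
width: 0.399
gripper_force: 10.2
clock: 8.72
position: [0.5425, 0.1224, 0.1448]
ee_rot: [-3.128, 0.279, -0.006]
force: [-0.5, -1.0, -0.5]
width: 0.398
gripper_force: 0.0
now view xy mm [[-23.8  28.7]] z 144.8 yaw err deg 0.1 turn units 0.02 shift units [ 0.11  0.04 -0.13] tilt [ 0.004  0.001 -1.   ]
```

View pics/w5.png

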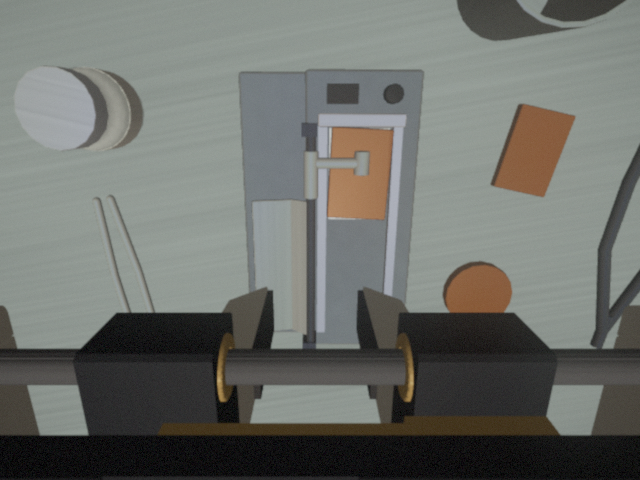

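The coupon is at the stop, with the foot at (362,163) resting on it and the fingers clear. A quick numeric check before handing in.

```bash
python3 - <<'E'
from h import *
d=dict(np.load("w5.npz"))
p=toview(onplane(d,[[328,218],[385,220],[392,130],[331,127]],.038))*1e3; print(p.round(1),p.mean(0))
E
```

```text
[[ -9.9  19.7]
 [-11.2 -19.5]
 [ 48.5 -20.8]
 [ 50.3  18.4]] [19.41385729 -0.53180184]
```

```bash
python3 -c "
from cell import sign_off
print(sign_off())"
```

```text
the job is handed in; nothing more can be done
None
```

The coupon is home against the end stop, measured at viewer x ≈ 19.4 mm, y ≈ -0.5 mm; the released clip's foot rests on it, the arm is clear, and the job is handed in (no verdict was returned).

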